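Click the open cake-carrier latch shut

TASK

One of the two purple wing latches on the lid of the cake carrier has been left open. Turn that wing clockwise until it clicks over and rests locked at its green dot, so that the carrier can be picked up. Be gentle: no more than 30 newtons in all on a latch; leave the other latch locked and do not shift the spoon or the little bowl lying between them.

Things in the scene. Friction and masses are not known exactly. Their poses are not given: they have to be found in the camera images.
- carrier: white cake carrier with clear walls and a tart inside, 280 (x) by 420 (y) by 110 high, heavy, does not slide. Origin under its centre. Its flat lid top is 110 above the table; a wing latch stands on the lid at each of its two ends, 145 from the middle along the carrier's y and up to 50 off along its x.
- latch_a_base: grey round dial plate of wing latch a, 112 across, 6 thick, fixed on one end of the carrier's lid (which end varies). Origin on the turning axis, on the lid's top. A red dot (open) lies on it towards its -x, a green dot (locked) towards its +y, both 50 from the axis.
- latch_a_axis (a point): point on the upright turning axis of latch a, level with the top of its wing, 36 above the lid
- latch_a_pointer (a point): top edge of the pointer end of wing a, 42 from the axis. The wing is a purple upright bar, 84 long through the axis, 12 thick, its flat sides reaching from 10 to 36 above the lid (round hub of 38 diameter below 16); a white line marks the pointer end.
- latch_a (a joint): angle of wing a in rad, clockwise seen from above is positive: 0 = open (pointer at the red dot), 1.57 = locked against its stop (pointer at the green dot). Turning takes up to 0.2 N m; past about 1.15 rad it clicks over its detent and snaps to 1.57 by itself.
- latch_b_base: grey round dial plate of wing latch b, 112 across, 6 thick, fixed on one end of the carrier's lid (which end varies). Origin on the turning axis, on the lid's top. A red dot (open) lies on it towards its -x, a green dot (locked) towards its +y, both 50 from the axis.
- latch_b_axis (a point): point on the upright turning axis of latch b, level with the top of its wing, 36 above the lid
- latch_b_pointer (a point): top edge of the pointer end of wing b, 42 from the axis. The wing is a purple upright bar, 84 long through the axis, 12 thick, its flat sides reaching from 10 to 36 above the lid (round hub of 38 diameter below 16); a white line marks the pointer end.
- latch_b (a joint): angle of wing b in rad, clockwise seen from above is positive: 0 = open (pointer at the red dot), 1.57 = locked against its stop (pointer at the green dot). Turning takes up to 0.2 N m; past about 1.15 rad it clicks over its detent and snaps to 1.57 by itself.
- spoon: black-handled serving spoon lying on the middle of the carrier's lid, 200 long, 20 high; origin under its middle
- ramekin: small white bowl on the middle of the carrier's lid, 58 across, 34 high; origin under its centre

How it is judged:
By the outcome, as a careful person would: the job done as asked, in the order asked, and still so for the second after the job is handed in, with the robot touching nothing.
It also fails if it takes over 38 s, if anything falls off the work surface, if the arm or the gripper's body presses on something with over 40 N, if the wrist force passes 120 N, or if a joint passes its speed limit or range.

ROBOT

A 6-joint arm with a two-finger parallel gripper is mounted at the origin on the work surface. World frame = base frame: x ahead of the robot, y to its left, z up, the work surface at z = 0. Lengths are in m, angles in degrees, forces in N, time in s.
With the tool pointing down it reaches from about 0.4 to 0.825 m from the base axis. Payload 7 kg.
Tool frame: the origin (TCP) lies midway between the tips of the shut fingers; the grasp point (between the pads) lies 19 mm behind it; z points along the fingers, y is the line along which they close (so a half turn about z gives the same grasp; the last joint's range is limited). The gripper opens to 88 mm and grips with 3 to 60 N. Pads are 19 mm wide; open, the fingers measure 130 mm over their backs; the gripper's body (78 mm by 193 mm) begins 47 mm behind the grasp point.
Start: joints at [90.59, 20.546, 0.682, 0, -70.136, -16.507], TCP at [0.185, 0.649, 0.227] pointing down, gripper open.
Joint ranges: [-176.03, 176.03], [-82.01, 121.73], [-58.28, 71.71], [-173.87, 95.51], [-174.79, -0.11], [-173.66, 173.66]. Speed limits (degrees/s): [136.94, 136.94, 172.46, 180, 180, 180].

INTERFACE

Orientations are given as [roll, pitch, yaw] about the fixed x, y, z axes, in that order (R = Rz(yaw) Ry(pitch) Rx(roll)).
In Python, from plant import get_state, optics, order gives the robot as it stands. The module is installed in compiled form; this text tells all that it offers.
- The arm moves only by the tool send_rows, never from a script. Its argument "moves" is a list of rows, each an object with "slide": the shift along the tool's x, y, z as a fraction of full scale, a list of three; "turn": the turn about the tool's z as a fraction of full scale; "gripper": the opening, from 0 (shut) to 1 (fully open). A call has exactly 5 rows; each row is the pose to reach, as a shift and turn from the pose commanded when the call began, along the tool's axes at that moment; what a row does not reach only later rows make up. Full scale, the value 1, is 150 mm for a shift and 90 degrees for a turn. A row lasts 1/12 s, in which the tool goes at most 41.7 mm and 7.16 degrees, less where a joint would pass 70% of its speed; a pose out of reach is approached as far as the arm can. A call with a number of a shift or a turn outside -1 to 1 is refused whole. A call with a gripper value outside its range is refused whole. The fingers move at their own pace and stop on an object; "newtons" is the grip in N (left out, the last holds). Time passes only in rows, so rows that repeat a pose let the fingers close, or fill a call up. It gives the time, the measured TCP pose, the force, the opening and the grip force at its end, in the units of the state.
- get_state(): the state, without advancing time (a new reading comes with each control period).
- optics.capture(name): name is "side" or "top"; returns a dict with "img" (400x640x3 uint8, red, green, blue), "intrinsics" (3x3 intrinsics, pixels), "dist" ([k1, k2, p1, p2, k3] as OpenCV has them; the pictures are not rectified), "origin" and "attitude" of the camera in the world. Camera axes: x right, y down, z forward; pixel columns grow to the right and rows downward; lengths in m; the calibration is good to about 2 mm. A picture is of the moment at which its call begins. There is no depth.
- order.close_job(): hands the job in; it is judged then, once.
Trained networks look in the newest picture that a camera, given by its name, has taken for a name from the list of things; names that differ only in an ending like _2 or _b are one class to them, and where a whole thing is asked for, a point or a joint stands for the part that bears it (a point fixed in the world has none). Each returns a list of dicts, best first, with "p" (0 to 1); they miss things now and then, are a little off and sometimes report something else, mostly with a low value. They report only what shows in the picture. A call takes as long as a camera call.
- optics.look_for(camera, name): "location" ([x, y, z] in m, in world coordinates, good to about 4 mm: the middle of the surface that is visible of it).
The state is a dict: "time_s": time; "joints": joint angles; "qd": joint speeds; "joint_torque": joint torques, N m; "tcp_pos": TCP position; "eef_rot": TCP orientation; "contact_force": force on the tool from outside, world axes, zero at the start; "moment": the same for the moment, N m; "gripper_width": finger opening in m; "gripper_force": force on a finger pad.
Only numpy, scipy, OpenCV 4.12 (cv2) and the standard library are available. Lean on these libraries where they do the work, as an engineer would, in place of code of your own. Each camera call takes 0.05 s, during which the arm holds its last target. There are 200 camera calls.

## Working session

There is one attempt and no reset: what is moved stays moved. The work goes in short steps, Python scripts to look and compute and a tool call to move; the robot and the scene stay as the last step left them, time stands still between calls to the robot, and variables do not carry over. Pictures are saved under pics/ and viewed, at most 10 in all, crops included, and the job is handed in when it is done.

Besides the shell and the picture viewer there is one more tool, called by a JSON object that holds its "method" and its "body", one argument or row to a line. send_rows: Moves the arm, as the interface text tells. Shift numbers are shares of 150 mm and turn numbers shares of 90 degrees, none past 1 either way. Its arguments: {"type":"object","properties":{"moves":{"type":"array"},"newtons":{"type":"number"}},"required":["moves"]}

```bash
mkdir -p pics; python3 - <<'E'
from plant import get_state, optics
import cv2, numpy as np
for c in ("top","side"):
    d=optics.capture(c); cv2.imwrite(f"pics/{c}0.png",d["img"][:,:,::-1])
    print(c,np.round(d["intrinsics"],1).tolist(),np.round(d["dist"],4),d["origin"],d["attitude"])
    for n in ("latch_a_base","latch_a_axis","latch_a_pointer","spoon","ramekin","carrier"):
        print(n,[(np.round(o["location"],3).tolist(),round(o["p"],2)) for o in optics.look_for(c,n)[:4]])
s=get_state();print(s)
E
```

```text
top [[439.3, 0.0, 309.6], [0.0, 439.3, 204.9], [0.0, 0.0, 1.0]] [0.0208 0.     0.     0.     0.    ] [0.44205576 0.00410984 0.85646507] [-171.86022877    0.4745937   -90.59224736]
latch_a_base [([0.554, 0.071, 0.114], 0.92)]
latch_a_axis [([0.557, 0.072, 0.111], 0.95)]
latch_a_pointer [([0.558, 0.072, 0.148], 0.85)]
spoon [([0.646, -0.206, 0.143], 0.75), ([0.604, -0.112, 0.125], 0.57)]
ramekin [([0.629, -0.028, 0.133], 0.69), ([0.553, 0.072, 0.113], 0.39)]
carrier [([0.555, -0.07, 0.11], 0.66)]
side [[387.3, 0.0, 321.7], [0.0, 387.3, 203.1], [0.0, 0.0, 1.0]] [-0.0035  0.      0.      0.      0.    ] [0.42542294 0.45805462 0.59371545] [-1.35602485e+02  1.07869319e-01 -1.63473425e+02]
latch_a_base [([0.555, 0.083, 0.112], 0.72)]
latch_a_axis [([0.555, 0.08, 0.114], 0.59)]
latch_a_pointer [([0.558, 0.079, 0.141], 0.88), ([0.57, -0.108, 0.124], 0.63)]
spoon [([0.571, -0.107, 0.122], 0.85), ([0.642, -0.19, 0.115], 0.39)]
ramekin [([0.628, -0.037, 0.134], 0.82), ([0.57, -0.113, 0.122], 0.3)]
carrier [([0.537, 0.038, 0.112], 0.82)]
{'time_s': 0.7, 'joints': array([ 9.05910233e+01,  2.05436199e+01,  6.81727503e-01, -1.46419253e-03,
       -7.01345433e+01, -1.65061296e+01]), 'qd': array([ 0.11977572, -0.00067564, -0.02037283,  0.05630827, -0.03449003,
        0.03681518]), 'joint_torque': array([ 1.89297185e-03, -5.82160270e+01,  2.93252832e+01,  7.00153515e+00,
        1.25629484e-02,  4.60850217e-06]), 'tcp_pos': array([0.1851052 , 0.6491019 , 0.22658583]), 'eef_rot': array([-1.79996974e+02,  2.33301336e-03, -1.59156038e+01]), 'contact_force': array([-0.94435988, -0.66955455, -0.11697815]), 'moment': array([-0.01214572,  0.05008777, -0.00105997]), 'gripper_force': 0.0, 'gripper_width': 0.08774245864419611}
```

View pics/top0.png

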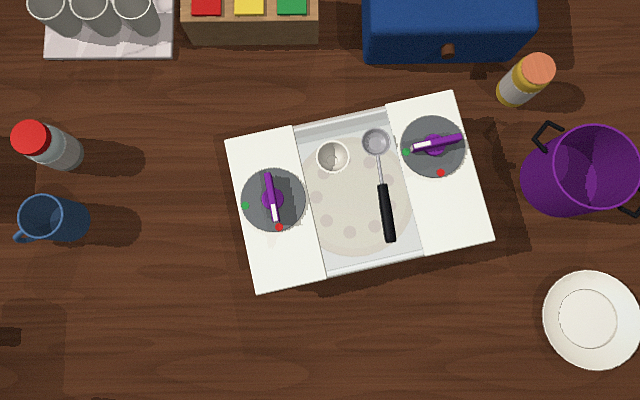

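View pics/side0.png

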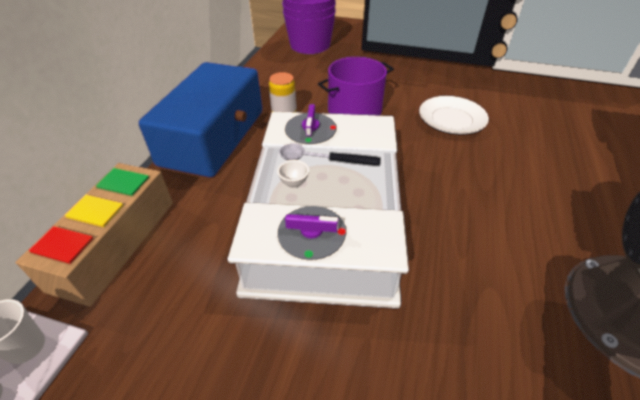

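Top view: the left latch at about (273,199) has its pointer at the red dot (278,227), so it is open. The right one at (433,147) points to its green dot (407,152), so it is locked. The side view agrees: the near wing, around (312,224), points at the red dot (341,232).

```bash
cat > h.py <<'E'
from plant import get_state, optics
import cv2, numpy as np
from scipy.spatial.transform import Rotation as R
def proj(d,P):
    Rm=R.from_euler("xyz",d["attitude"],degrees=True).as_matrix()
    return cv2.projectPoints((np.atleast_2d(P)-d["origin"])@Rm,np.zeros(3),np.zeros(3),d["intrinsics"],np.array(d["dist"]))[0][:,0]
def ray(d,uv):
    Rm=R.from_euler("xyz",d["attitude"],degrees=True).as_matrix()
    p=cv2.undistortPoints(np.array([[uv]],float),d["intrinsics"],np.array(d["dist"]))[0,0]
    return np.array(d["origin"]),Rm@np.array([*p,1.])
def plane(d,uv,z):
    o,r=ray(d,uv); return o+r*(z-o[2])/r[2]
def tri(d1,u1,d2,u2):
    o1,r1=ray(d1,u1);o2,r2=ray(d2,u2)
    s=np.linalg.lstsq(np.c_[r1,-r2],o2-o1,rcond=None)[0]
    a,b=o1+s[0]*r1,o2+s[1]*r2
    return (a+b)/2,np.linalg.norm(a-b)
def blob(d,kind,box):
    x0,y0,x1,y1=box; h=cv2.cvtColor(d["img"][y0:y1,x0:x1],cv2.COLOR_RGB2HSV).astype(int)
    H,S,V=h[...,0],h[...,1],h[...,2]
    m={"red":((H<8)|(H>172))&(S>150)&(V>100),"green":(H>45)&(H<80)&(S>120)&(V>80),
       "purple":(H>130)&(H<160)&(S>120),"white":(S<50)&(V>190),"grey":(S<40)&(V>70)&(V<150)}[kind]
    y,x=np.nonzero(m); return np.array([x.mean()+x0,y.mean()+y0]),len(x)
E
python3 - <<'E'
from h import *
t=optics.capture("top");s=optics.capture("side")
bt=(240,168,307,233);bs=(278,206,349,262)
P={}
for k in ("red","green","purple"):
    a,n=blob(t,k,bt);b,m=blob(s,k,bs); p,e=tri(t,a,s,b);P[k]=p
    print(k,a.round(1),n,b.round(1),m,p.round(4),round(e,4),"plane.116",plane(t,a,.116).round(4),plane(s,b,.116).round(4))
r,g=[(plane(t,blob(t,k,bt)[0],.116)+plane(s,blob(s,k,bs)[0],.116))/2 for k in("red","green")]
# axis: r=c-50ex, g=c+50ey
m=(r+g)/2; v=g-r; # v=50(ex+ey)
n=np.hypot(v[0],v[1]);yaw=np.arctan2(v[1],v[0])-np.pi/4
c=m[:2]+.025*np.array([np.cos(yaw)-np.sin(yaw),np.sin(yaw)+np.cos(yaw)])
print("len",n,"yaw",np.degrees(yaw)); 
# c = r+50ex = g-50ey
ex=np.array([np.cos(yaw),np.sin(yaw)]);ey=np.array([-ex[1],ex[0]])
c=((r[:2]+.05*ex)+(g[:2]-.05*ey))/2;print("axis",c)
for z in(.146,): print("wing ends",proj(t,[[*(c-.042*ex),z],[*(c+.042*ex),z]]).round(),proj(s,[[*(c-.042*ex),z],[*(c+.042*ex),z]]).round())
tcp=get_state()
print(tcp["tcp_pos"],tcp["eef_rot"])
E
```

```text
red [278.6 226.5] 50 [341.1 231.1] 38 [0.5115 0.0619 0.1164] 0.0005 plane.116 [0.5117 0.0619 0.116 ] [0.5113 0.0615 0.116 ]
green [244.7 205.1] 45 [308.3 253.6] 41 [0.5485 0.1196 0.1163] 0.0006 plane.116 [0.5488 0.1197 0.116 ] [0.5483 0.1193 0.116 ]
purple [271.5 194.7] 503 [309.2 224.8] 784 [0.563  0.0727 0.1273] 0.0029 plane.116 [0.5663 0.074  0.116 ] [0.5648 0.0634 0.116 ]
len 0.06863899784891303 yaw 12.339979208598399
axis [0.55981106 0.07153489]
wing ends [[277. 220.]
 [266. 171.]] [[337. 218.]
 [284. 215.]]
[0.18513341 0.64909143 0.22658198] [-1.79998691e+02  2.25847131e-03 -1.59208830e+01]
```

{"method": "send_rows", "body": {
  "moves": [
    {"slide": [0.19,0.19,0],"turn": 0,"gripper": 0},
    {"slide": [0.38,0.38,0],"turn": 0,"gripper": 0},
    {"slide": [0.57,0.57,0],"turn": 0,"gripper": 0},
    {"slide": [0.76,0.76,0],"turn": 0,"gripper": 0},
    {"slide": [0.95,0.95,0],"turn": 0,"gripper": 0}
  ],
  "newtons": 10
}}

```text
time_s: 1.22
tcp_pos: [0.2836, 0.4713, 0.2266]
eef_rot: [-180.0, -0.0, -15.9]
contact_force: [0.1, 0.3, 1.0]
gripper_width: 0.0596
gripper_force: 0.0
```

{"method": "send_rows", "body": {
  "moves": [
    {"slide": [0.19,0.19,0],"turn": 0,"gripper": 0},
    {"slide": [0.38,0.38,0],"turn": 0,"gripper": 0},
    {"slide": [0.57,0.57,0],"turn": 0,"gripper": 0},
    {"slide": [0.76,0.76,0],"turn": 0,"gripper": 0},
    {"slide": [0.95,0.95,0],"turn": 0,"gripper": 0}
  ]
}}

```text
time_s: 1.63
tcp_pos: [0.3816, 0.2951, 0.227]
eef_rot: [-179.9, -0.0, -15.9]
contact_force: [0.7, 0.9, 0.6]
gripper_width: 0.0265
gripper_force: 0.0
```

{"method": "send_rows", "body": {
  "moves": [
    {"slide": [0.19,0.19,0],"turn": 0.07,"gripper": 0},
    {"slide": [0.38,0.38,0],"turn": 0.14,"gripper": 0},
    {"slide": [0.57,0.57,0],"turn": 0.21,"gripper": 0},
    {"slide": [0.76,0.76,0],"turn": 0.28,"gripper": 0},
    {"slide": [0.95,0.95,0],"turn": 0.35,"gripper": 0}
  ]
}}

```text
time_s: 2.05
tcp_pos: [0.4796, 0.1189, 0.2271]
eef_rot: [-179.9, -0.0, -47.7]
contact_force: [0.8, 1.1, 0.7]
gripper_width: 0.0007
gripper_force: 0.0
```

{"method": "send_rows", "body": {
  "moves": [
    {"slide": [0.16,0.04,0],"turn": 0.07,"gripper": 0},
    {"slide": [0.32,0.08,0],"turn": 0.14,"gripper": 0},
    {"slide": [0.48,0.12,0],"turn": 0.21,"gripper": 0},
    {"slide": [0.63,0.15,0],"turn": 0.28,"gripper": 0},
    {"slide": [0.63,0.15,0],"turn": 0.337,"gripper": 0}
  ]
}}

```text
time_s: 2.47
tcp_pos: [0.5277, 0.0333, 0.2265]
eef_rot: [180.0, -0.0, -78.2]
contact_force: [0.2, 0.8, 0.7]
gripper_width: 0.0005
gripper_force: 0.0
```

{"method": "send_rows", "body": {
  "moves": [
    {"slide": [0,0,0],"turn": 0,"gripper": 0},
    {"slide": [0,0,0],"turn": 0,"gripper": 0},
    {"slide": [0,0,0],"turn": 0,"gripper": 0},
    {"slide": [0,0,0],"turn": 0,"gripper": 0},
    {"slide": [0,0,0],"turn": 0,"gripper": 0}
  ]
}}

```text
time_s: 2.88
tcp_pos: [0.5262, 0.0365, 0.2267]
eef_rot: [-180.0, 0.0, -77.6]
contact_force: [1.3, 0.4, 0.4]
gripper_width: 0.0007
gripper_force: 0.0
```

```bash
python3 - <<'E'
from h import *
t=optics.capture("side");cv2.imwrite("pics/side1.png",cv2.resize(t["img"][80:280,200:440],None,fx=3,fy=3)[:,:,::-1])
s=get_state();print(s["tcp_pos"],s["eef_rot"],s["contact_force"],s["joints"])
a=np.radians(12.34);ex=np.array([np.cos(a),np.sin(a)]);ey=np.array([-ex[1],ex[0]])
d=s["tcp_pos"][:2]-[.5598,.0715];print("carrier coords",d@ex,d@ey)
E
```

```text
[0.52622905 0.03653057 0.22672992] [-1.79982091e+02  5.72686205e-03 -7.76251833e+01] [-0.2893508   0.16000575 -0.17916375] [ 2.52916174e+01  6.59900211e+00 -1.78176725e+01 -1.73402137e-03
 -6.55645896e+01 -1.29160845e+01]
carrier coords -0.04026874894857548 -0.026986990925285028
```

View pics/side1.png

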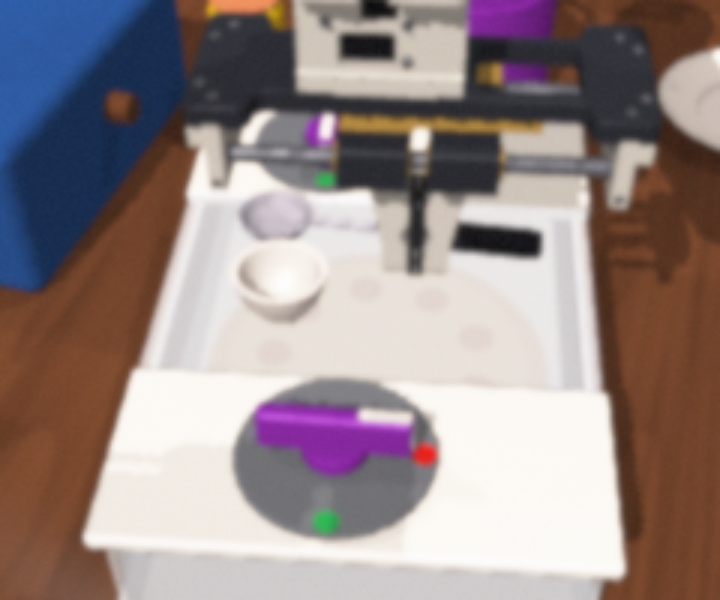

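The shut fingertips, near (415,265) in the crop, hang on the far side of the open wing. They line up with the wing's white pointer half, at (385,415). I'll lower them there.

{"method": "send_rows", "body": {
  "moves": [
    {"slide": [0,0,0.2],"turn": 0,"gripper": 0},
    {"slide": [0,0,0.4],"turn": 0,"gripper": 0},
    {"slide": [0,0,0.55],"turn": 0,"gripper": 0},
    {"slide": [0,0,0.635],"turn": 0,"gripper": 0},
    {"slide": [0,0,0.635],"turn": 0,"gripper": 0}
  ]
}}

```text
time_s: 3.35
tcp_pos: [0.5243, 0.0357, 0.1284]
eef_rot: [179.7, -0.0, -77.7]
contact_force: [-0.1, -0.1, -0.6]
gripper_width: 0.0004
gripper_force: 0.0
```

```bash
python3 - <<'E'
from h import *
s=get_state();print(s["tcp_pos"],s["eef_rot"],s["contact_force"])
c=np.array([.5598,.0715])
def pose(th,back=.0155,rad=.040):
    az=np.radians(192.34-th); d=np.array([np.cos(az),np.sin(az)]); t=np.array([d[1],-d[0]])
    return c+rad*d-back*t
p0=np.array([.5262,.0364]);psi=-77.66
def calls(ths):
    global p0,psi
    a=np.radians(psi);X=np.array([np.cos(a),np.sin(a)]);Y=np.array([np.sin(a),-np.cos(a)])
    for th in ths:
        q=pose(th); d=q-p0
        print(th,"slide",(d@X/.15).round(3),(d@Y/.15).round(3),"turn",round((psi-(-77.66-th))/90,3))
    p0=q;psi=-77.66-th
for k in range(5): print("--");calls([k*15+3*i for i in range(1,6)] if k else [0,2,5,8,12] ) if k!=1 else calls([15,18,21,24,27])
E
```

```text
[0.52434402 0.03567743 0.12842032] [ 1.79702521e+02 -2.71618574e-02 -7.77005909e+01] [-0.11725545 -0.12354881 -0.56155387]
--
0 slide -0.077 -0.002 turn 0.0
2 slide -0.087 0.001 turn 0.022
5 slide -0.101 0.006 turn 0.056
8 slide -0.116 0.01 turn 0.089
12 slide -0.135 0.013 turn 0.133
--
15 slide -0.014 0.005 turn 0.033
18 slide -0.028 0.009 turn 0.067
21 slide -0.043 0.013 turn 0.1
24 slide -0.058 0.016 turn 0.133
27 slide -0.073 0.018 turn 0.167
--
33 slide -0.028 0.009 turn 0.067
36 slide -0.043 0.013 turn 0.1
39 slide -0.058 0.016 turn 0.133
42 slide -0.073 0.018 turn 0.167
45 slide -0.087 0.019 turn 0.2
--
48 slide -0.014 0.005 turn 0.033
51 slide -0.028 0.009 turn 0.067
54 slide -0.043 0.013 turn 0.1
57 slide -0.058 0.016 turn 0.133
60 slide -0.073 0.018 turn 0.167
--
63 slide -0.014 0.005 turn 0.033
66 slide -0.028 0.009 turn 0.067
69 slide -0.043 0.013 turn 0.1
72 slide -0.058 0.016 turn 0.133
75 slide -0.073 0.018 turn 0.167
```

{"method": "send_rows", "body": {
  "moves": [
    {"slide": [-0.04,0,0],"turn": 0,"gripper": 0},
    {"slide": [-0.077,0,0],"turn": 0,"gripper": 0},
    {"slide": [-0.101,0.006,0],"turn": 0.056,"gripper": 0},
    {"slide": [-0.116,0.01,0],"turn": 0.089,"gripper": 0},
    {"slide": [-0.135,0.013,0],"turn": 0.133,"gripper": 0}
  ]
}}

```text
time_s: 3.77
tcp_pos: [0.5204, 0.0554, 0.1326]
eef_rot: [-179.9, -0.0, -89.8]
contact_force: [1.4, -6.0, -1.2]
gripper_width: 0.0003
gripper_force: 2.9
```

{"method": "send_rows", "body": {
  "moves": [
    {"slide": [-0.014,0.005,0],"turn": 0.033,"gripper": 0},
    {"slide": [-0.028,0.009,0],"turn": 0.067,"gripper": 0},
    {"slide": [-0.043,0.013,0],"turn": 0.1,"gripper": 0},
    {"slide": [-0.058,0.016,0],"turn": 0.133,"gripper": 0},
    {"slide": [-0.073,0.018,0],"turn": 0.167,"gripper": 0}
  ]
}}

```text
time_s: 4.18
tcp_pos: [0.5172, 0.0657, 0.1326]
eef_rot: [-180.0, -0.1, -104.9]
contact_force: [0.4, -8.1, -1.3]
gripper_width: 0.0004
gripper_force: 3.5
```

```bash
python3 - <<'E'
from h import *
t=optics.capture("side");cv2.imwrite("pics/side2.png",cv2.resize(t["img"][80:280,200:440],None,fx=3,fy=3)[:,:,::-1])
s=get_state();print(s["tcp_pos"],s["eef_rot"],s["contact_force"],s["moment"])
E
```

```text
[0.51723869 0.06609192 0.13258936] [-1.79955959e+02 -4.72926872e-02 -1.05105608e+02] [ 0.02692766 -5.8244688  -1.05490436] [-1.9472798   0.05361195 -0.06461545]
```

View pics/side2.png

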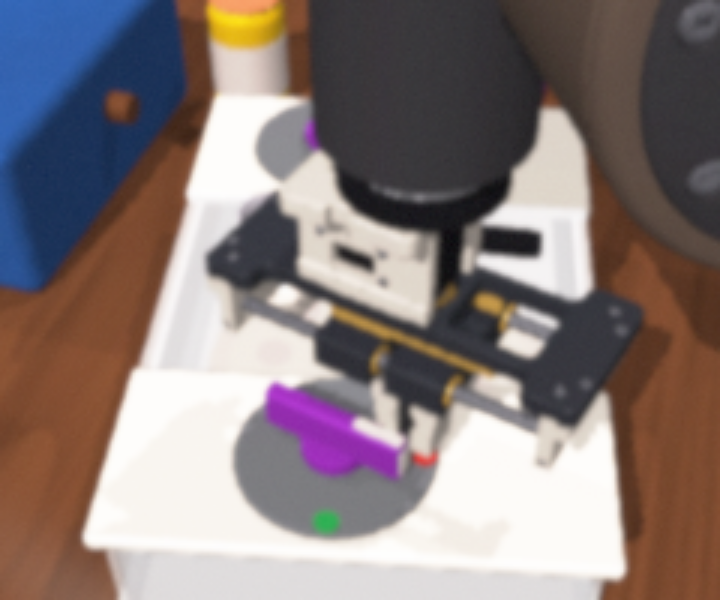

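The wing has turned about 27°, with its pointer end near (400,450), and follows the fingers at about 8 N. I'll continue the arc.

{"method": "send_rows", "body": {
  "moves": [
    {"slide": [-0.014,0.005,0],"turn": 0.033,"gripper": 0},
    {"slide": [-0.028,0.009,0],"turn": 0.067,"gripper": 0},
    {"slide": [-0.043,0.013,0],"turn": 0.1,"gripper": 0},
    {"slide": [-0.058,0.016,0],"turn": 0.133,"gripper": 0},
    {"slide": [-0.073,0.018,0],"turn": 0.167,"gripper": 0}
  ]
}}

```text
time_s: 4.65
tcp_pos: [0.5169, 0.0769, 0.1325]
eef_rot: [-180.0, -0.1, -119.9]
contact_force: [-2.7, -5.9, 0.7]
gripper_width: 0.0007
gripper_force: 3.1
```

{"method": "send_rows", "body": {
  "moves": [
    {"slide": [-0.014,0.005,0],"turn": 0.033,"gripper": 0},
    {"slide": [-0.028,0.009,0],"turn": 0.067,"gripper": 0},
    {"slide": [-0.043,0.013,0],"turn": 0.1,"gripper": 0},
    {"slide": [-0.058,0.016,0],"turn": 0.133,"gripper": 0},
    {"slide": [-0.073,0.018,0],"turn": 0.167,"gripper": 0}
  ]
}}

```text
time_s: 5.07
tcp_pos: [0.5202, 0.0886, 0.1326]
eef_rot: [-180.0, 0.0, -134.9]
contact_force: [-1.9, -1.9, -0.4]
gripper_width: 0.0005
gripper_force: 1.3
```

{"method": "send_rows", "body": {
  "moves": [
    {"slide": [-0.014,0.005,0],"turn": 0.033,"gripper": 0},
    {"slide": [-0.028,0.009,0],"turn": 0.067,"gripper": 0},
    {"slide": [-0.043,0.013,0],"turn": 0.1,"gripper": 0},
    {"slide": [-0.058,0.016,0],"turn": 0.133,"gripper": 0},
    {"slide": [-0.058,0.016,0],"turn": 0.133,"gripper": 0}
  ]
}}

```text
time_s: 5.48
tcp_pos: [0.526, 0.0975, 0.1329]
eef_rot: [-180.0, 0.2, -146.9]
contact_force: [1.5, -0.8, 0.4]
gripper_width: 0.0004
gripper_force: 0.0
```

```bash
python3 - <<'E'
from h import *
t=optics.capture("side");cv2.imwrite("pics/side3.png",cv2.resize(t["img"][80:280,200:440],None,fx=3,fy=3)[:,:,::-1])
s=get_state();print(s["tcp_pos"],s["eef_rot"],s["contact_force"],s["moment"])
E
```

```text
[0.52579985 0.09724143 0.13272993] [-1.79984029e+02  1.45141255e-01 -1.46675367e+02] [ 0.15843746 -0.01704678  0.36766702] [ 0.07822358 -0.07513092 -0.00561633]
```

View pics/side3.png

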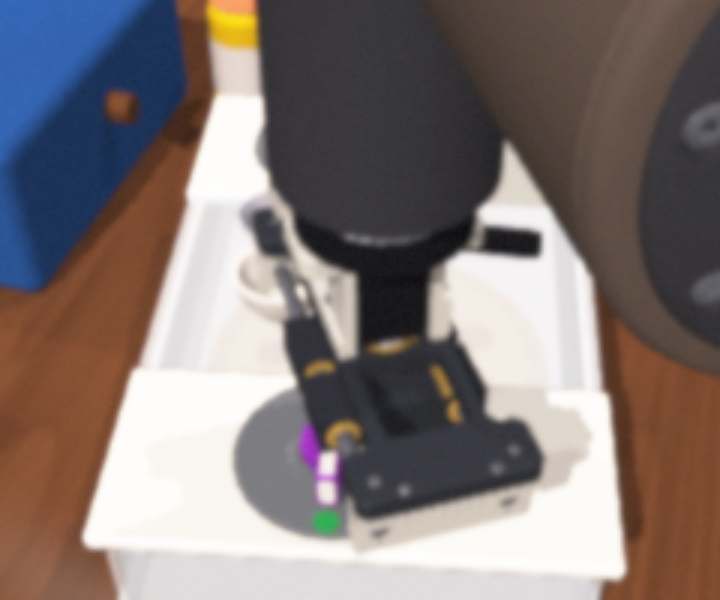

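The wing has snapped over: its white pointer end, around (327,480), sits at the green dot (327,522), and the contact force is zero. I'll back off, lift and check.

{"method": "send_rows", "body": {
  "moves": [
    {"slide": [0.05,0,0],"turn": 0,"gripper": 0},
    {"slide": [0.08,0,-0.15],"turn": 0,"gripper": 0},
    {"slide": [0.08,0,-0.4],"turn": 0,"gripper": 0},
    {"slide": [0.08,0,-0.65],"turn": 0,"gripper": 0},
    {"slide": [0.08,0,-0.9],"turn": 0,"gripper": 0}
  ]
}}

```text
time_s: 5.95
tcp_pos: [0.5141, 0.0891, 0.2683]
eef_rot: [-180.0, -0.0, -146.7]
contact_force: [0.5, 0.3, -1.0]
gripper_width: 0.0004
gripper_force: 0.0
```

{"method": "send_rows", "body": {
  "moves": [
    {"slide": [0,-0.2,0],"turn": 0,"gripper": 0},
    {"slide": [0,-0.4,0],"turn": 0,"gripper": 0},
    {"slide": [0,-0.6,0],"turn": 0,"gripper": 0},
    {"slide": [0,-0.8,0],"turn": 0,"gripper": 0},
    {"slide": [0,-1,0],"turn": 0,"gripper": 0}
  ]
}}

```text
time_s: 6.37
tcp_pos: [0.5973, -0.0371, 0.267]
eef_rot: [-180.0, 0.1, -146.7]
contact_force: [0.1, 1.6, 0.6]
gripper_width: 0.0006
gripper_force: 0.0
```

{"method": "send_rows", "body": {
  "moves": [
    {"slide": [0,-0.2,0],"turn": 0,"gripper": 0},
    {"slide": [0,-0.4,0],"turn": 0,"gripper": 0},
    {"slide": [0,-0.6,0],"turn": 0,"gripper": 0},
    {"slide": [0,-0.6,0],"turn": 0,"gripper": 0},
    {"slide": [0,-0.6,0],"turn": 0,"gripper": 0}
  ]
}}

```text
time_s: 6.78
tcp_pos: [0.6463, -0.1125, 0.2657]
eef_rot: [180.0, -0.1, -146.8]
contact_force: [-0.8, 0.7, -0.7]
gripper_width: 0.0007
gripper_force: 0.0
```

```bash
python3 - <<'E'
from h import *
t=optics.capture("top");cv2.imwrite("pics/top4.png",cv2.resize(t["img"][80:300,210:510],None,fx=2,fy=2)[:,:,::-1])
s=optics.capture("side");cv2.imwrite("pics/side4.png",cv2.resize(s["img"][80:280,200:440],None,fx=3,fy=3)[:,:,::-1])
s=get_state();print(s["tcp_pos"],s["contact_force"])
E
```

```text
[ 0.64593696 -0.11096339  0.26640556] [-0.20517336  0.52543816  0.11076765]
```

View pics/top4.png

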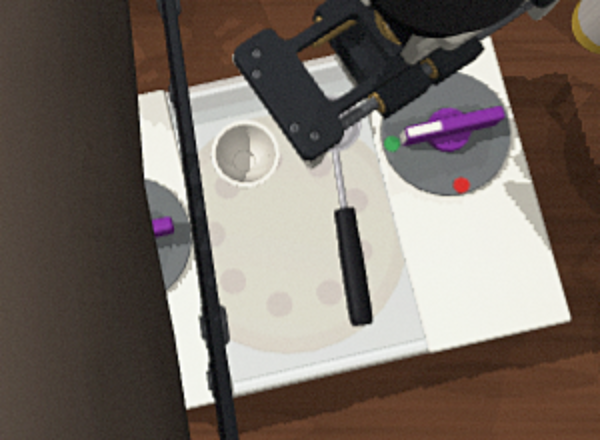

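View pics/side4.png

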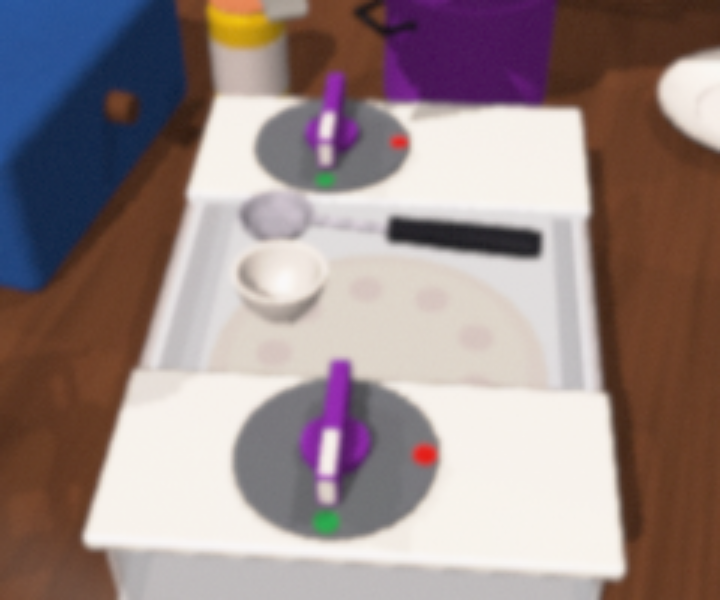

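Side crop: both pointers are at their green dots, the near one at (327,500) by the dot at (327,522) and the far one at (325,150) by (325,180). The spoon and the bowl sit at the same pixels as before, and the arm touches nothing.

```bash
python3 -c "
from plant import order;print(order.close_job())"
```

```text
the job is handed in; nothing more can be done
None
```

The open wing latch clicked over and rests locked at its green dot; contact-force readings while it turned were about 8 N at most, the other latch stayed locked, the spoon and bowl did not move, and the job is handed in at about 7 s.

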